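# Turn the washed tray over to drip dry under the low shelf

## Task

Two turn-over stands with low shelves stand on the bench; one holds a grey tray with three troughs, open side up, the other a flat plate. By its black crank handle, turn the troughed tray right over beneath its shelf, as far as it goes, so that it lies open side down to drip dry, and let go. Leave the stand with the flat plate as it is.

Things in the scene. Friction and masses are not known exactly. Their poses are not given: they have to be found in the camera images.
- tray_turn (a joint): Turn of the grey tray (three long troughs, 140 mm front to back x 104 x 22 mm) in rad: 0 = level, open side up, handle at the stand's left seen from the robot; pi/2 = on edge, handle on top; pi = level, open side down, handle at the right. Stops at 0 and pi. Starts at 0 to 0.25. Stiff: about 2 N at the handle turns it and it stays where left. It clears the shelf by 15 mm.
- tray_grip (a point): Grip point on the tray's crank handle: middle of a black round rod, 14 mm thick, 60 mm long, parallel to the axle, pointing at the robot; a 20 mm cap ends it 28 mm nearer the robot, the crank arm is 34 mm behind. It runs from left over the top to right, 65 mm from the axle and 110 mm ahead of the shelf. The rod can turn in closed fingers, so the tool may point down throughout.
- tray_stand: The fixed stand that holds the tray, base 180 x 170 mm. Origin: centre of its underside, on the bench; x away from the robot (yaw within 0.2), y left, z up. Axle along x, 81 mm up. White shelf board on 4 posts over it from x = -25 to 90 mm, 150 to 162 mm up, jars on it. tray_grip is at x = -135 mm, y = 65 mm x cos(turn), z = 81 + 65 mm x sin(turn).
- plate_grip (a point): The same point on the crank handle of the other, like-built stand, which holds a flat grey plate 140 x 104 x 8 mm without troughs. Not to be moved.

How it is judged (in metres and radians):
At the end, for the whole second after the job is handed in: The troughed tray has been turned over to within 11 degrees of its stop (turn above 2.95 rad), open side down, and is at rest; the handle of the plate's stand is within 20 mm of where it was (value of joint tray_turn above 2.95 rad and velocity of joint tray_turn between -0.05 and 0.05 rad/s and distance of plate_grip from where it was at the start of the episode below 0.02 m); the robot touches nothing.
It fails at once if the handle of the flat plate's stand is moved more than 20 mm (distance of plate_grip from where it was at the start of the episode above 0.02 m).
It also fails if it takes over 38 s, if anything falls off the work surface, if the arm or the gripper's body presses on something with over 40 N, if the wrist force passes 120 N, or if a joint passes its speed limit or range.

## Robot

A 6-joint arm with a two-finger parallel gripper is mounted at the origin on a cart in front of the work surface, level with it; the furniture and walls round the work are solid. World frame = base frame: x ahead of the robot, y to its left, z up, the work surface at z = 0. Lengths are in mm, angles in rad, forces in N, time in s.
With the tool pointing down it reaches from about 350 to 875 mm from the base axis. Payload 4.2 kg.
Tool frame: the origin (TCP) lies midway between the tips of the shut fingers; the grasp point (between the pads) lies 19 mm behind it (arm.hold_point_z is the distance from the TCP to the grasp point, in mm); z points along the fingers, y is the line along which they close (so a half turn about z gives the same grasp; the last joint's range is limited). The gripper opens to 85 mm and grips with 20 to 120 N. Pads are 22 mm wide; open, the fingers measure 114 mm over their backs; the gripper's body (76 mm by 85 mm) begins 54 mm behind the grasp point. The pads swing forward as they close: fully open they stand 13 mm farther back than shut.
Start: joints at [1.467, 0.385, 0.008, 0, -1.194, -0.259], TCP at [221.775, 584.307, 231.312] pointing down, gripper open.
Joint ranges: [-3.14, 3.14], [-1.21, 2.06], [-1.07, 1.41], [-3.16, 2.05], [-2.99, -0.16], [-3.1, 3.1]. Speed limits (rad/s): [2.79, 2.79, 3.14, 3.14, 3.14, 3.14].

## Interface

Orientations are given as a unit quaternion [x, y, z, w].
In Python, from bench import arm, vision gives the robot as it stands. The module is installed in compiled form; this text tells all that it offers.
- The arm moves only by the tool servo_tool, never from a script. Its argument "plan" is a list of rows, each a list of 7 numbers: the shift along the world's x, y, z each as a share of 300 mm, from -1 to 1, then the turn, a rotation vector about the world's x, y, z each as a share of 2 rad, from -1 to 1, then the opening, from 0 (shut) to 1 (fully open). A call has 1 to 20 rows; each row shifts and turns the commanded pose from where the row before left it; what a row does not reach is not made up. A row lasts 1/8 s, in which the tool goes at most 62.5 mm and 10.7 degrees, less where a joint would pass 70% of its speed; a pose out of reach is approached as far as the arm can. A call with a number of a shift or a turn outside -1 to 1 is refused whole. A call with a gripper value outside its range is refused whole. The fingers move at their own pace and stop on an object; the grip force is fixed at half the most. Time passes only in rows, so rows that do not move let the fingers close. It gives the time, the measured TCP pose, the force, the opening and the grip force at its end, in the units of the state.
- arm.read_state(): the state, without advancing time (a new reading comes with each control period).
- vision.get_image(name): name is "scene" or "top"; returns a dict with "image" (384x512x3 uint8, red, green, blue), "z_map" (384x512 float32, mm along the optical axis (not along the pixel's ray), 0 where there is no reading), "K" (3x3 intrinsics, pixels), "D" ([k1, k2, p1, p2, k3] as OpenCV has them; the pictures are not rectified), "world_to_cam" (4x4, takes a point from world to camera coordinates). Camera axes: x right, y down, z forward; pixel columns grow to the right and rows downward; lengths in mm; the calibration is good to about 2 mm. A picture is of the moment at which its call begins.
- arm.job_done(): hands the job in; it is judged then, once.
The state is a dict: "clock": time; "joints": joint angles; "joint_vel": joint speeds; "joint_efforts": joint torques, N m; "position": TCP position; "ee_rot": TCP orientation; "contact_force": force on the tool from outside, world axes, zero at the start; "wrist_torque": the same for the moment, N m; "gripper_width": finger opening in mm; "grasp_force": force on a finger pad.
Only numpy, scipy, OpenCV 4.12 (cv2) and the standard library are available. Lean on these libraries where they do the work, as an engineer would, in place of code of your own. Each camera call takes 0.05 s, during which the arm holds its last target. There are 200 camera calls.

## Working session

There is one attempt and no reset: what is moved stays moved. The work goes in short steps, Python scripts to look and compute and a tool call to move; the robot and the scene stay as the last step left them, time stands still between calls to the robot, and variables do not carry over. Pictures are saved under pics/ and viewed, at most 10 in all, crops included, and the job is handed in when it is done.

Besides the shell and the picture viewer there is one more tool, called after "Emit:" as a command line: name --pt "numbers of a row" for each row, then --argument value for the rest. servo_tool: Moves the arm, as the interface text tells. Its arguments: {"type":"object","properties":{"plan":{"type":"array"}},"required":["plan"]}

```bash
mkdir -p pics
python3 - <<'E'
from bench import arm, vision
import cv2,numpy as np
s=arm.read_state();print(s['clock'],s['position'],s['ee_rot'],s['gripper_width'],arm.hold_point_z)
for n in("scene","top"):
    d=vision.get_image(n);np.savez(f"{n}.npz",**d)
    cv2.imwrite(f"pics/{n}.png",d["image"][:,:,::-1]);print(n,d["K"].round(1).tolist(),d["D"],d["world_to_cam"].round(2).tolist())
E
```

```text
0.0 [221.56921411 583.77819766 230.17175679] [ 9.83576815e-01 -1.80486496e-01 -1.49594996e-04  1.11831780e-03] 85.36467354112631 18.700000000000003
scene [[405.8, 0.0, 252.6], [0.0, 405.8, 192.2], [0.0, 0.0, 1.0]] [-0.10405039  0.          0.          0.          0.        ] [[0.82, -0.57, 0.02, -402.65], [-0.44, -0.65, -0.62, 264.47], [0.36, 0.5, -0.79, 1013.4], [0.0, 0.0, 0.0, 1.0]]
top [[361.5, 0.0, 257.1], [0.0, 361.5, 194.9], [0.0, 0.0, 1.0]] [-0.08927892  0.          0.          0.          0.        ] [[-0.03, -1.0, 0.01, 1.83], [-0.98, 0.03, -0.19, 511.15], [0.19, -0.01, -0.98, 945.56], [0.0, 0.0, 0.0, 1.0]]
```

View pics/scene.png

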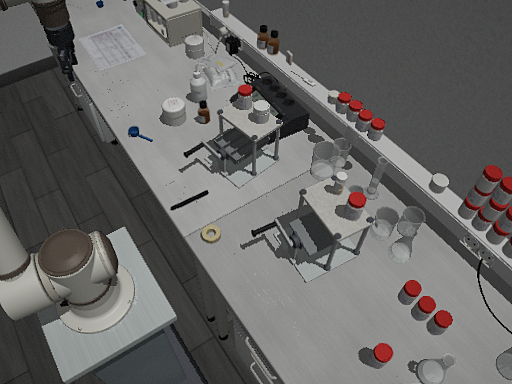

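View pics/top.png

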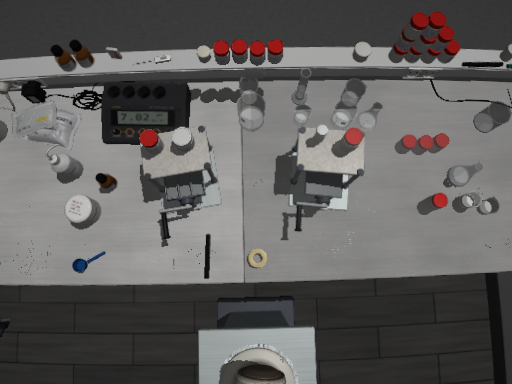

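The left stand in the top view (185,190) seems to hold the troughed tray, with its handle at (165,225). The right stand (325,185) seems to hold the flat plate, with its handle at (299,218). I'll zoom in and measure.

```bash
cat > h.py <<'E'
import numpy as np,cv2
def world(d,px,z=None):
    px=np.array(px,float).reshape(-1,1,2);n=cv2.undistortPoints(px,d["K"],d["D"]).reshape(-1,2)
    T=np.linalg.inv(d["world_to_cam"]);r=np.c_[n,np.ones(len(n))]
    if z is None:
        zz=np.array([d["z_map"][int(round(v)),int(round(u))] for u,v in px.reshape(-1,2)]);c=r*zz[:,None]
        return c@T[:3,:3].T+T[:3,3]
    w=r@T[:3,:3].T;return T[:3,3]+w*((z-T[2,3])/w[:,2])[:,None]
E
python3 - <<'E'
from h import *
t=dict(np.load("top.npz"));s=dict(np.load("scene.npz"))
a=t["image"][120:250,130:230,::-1];b=t["image"][120:250,270,::-1] if 0 else t["image"][120:250,275:375,::-1]
c=s["image"][100:190,175:295,::-1]
im=np.hstack([cv2.resize(x,(390,507),interpolation=cv2.INTER_CUBIC) for x in(a,b)])
cv2.imwrite("pics/crop.png",im)
for nm,d,rois in(("top",t,[(150,200,180,245),(285,200,312,240)]),("scene",s,[(178,138,216,165),(245,220,285,245)])):
  for x0,y0,x1,y1 in rois:
    m=(d["image"][y0:y1,x0:x1].max(2)<45).astype('uint8')
    n,l,st,ce=cv2.connectedComponentsWithStats(m)
    for k in range(1,n):
      if st[k,4]<25: continue
      v,u=np.nonzero(l==k);P=np.c_[u+x0,v+y0];W=world(d,P)
      W0=W[np.isfinite(W).all(1)]
      print(nm,st[k],(ce[k]+[x0,y0]).round(1),"z pct",np.percentile(W0[:,2],[5,25,50,75,95]).round())
      g=W0[W0[:,2]>60]
      if len(g)>8:
        print("  high n",len(g),"med",np.median(g,0).round(),"min",g.min(0).round(),"max",g.max(0).round())
E
```

```text
top [ 11  13   9  26 131] [164.6 226. ] z pct [89. 91. 93. 95. 97.]
  high n 129 med [427. 231.  93.] min [396. 219.  87.] max [461. 241. 100.]
top [10  5  6 26 90] [297.7 219.6] z pct [90. 94. 96. 97. 99.]
  high n 87 med [ 432. -114.   96.] min [ 407. -121.   88.] max [ 473. -106.  100.]
scene [ 6  5 20 14 85] [193.1 149.6] z pct [87. 90. 92. 95. 97.]
  high n 85 med [427. 228.  92.] min [396. 217.  86.] max [463. 238.  98.]
scene [  7   1  26  16 121] [263.8 228.3] z pct [ 91.  94.  96.  97. 100.]
  high n 121 med [ 440. -120.   96.] min [  81. -564.   87.] max [ 475. -107.  967.]
```

View pics/crop.png

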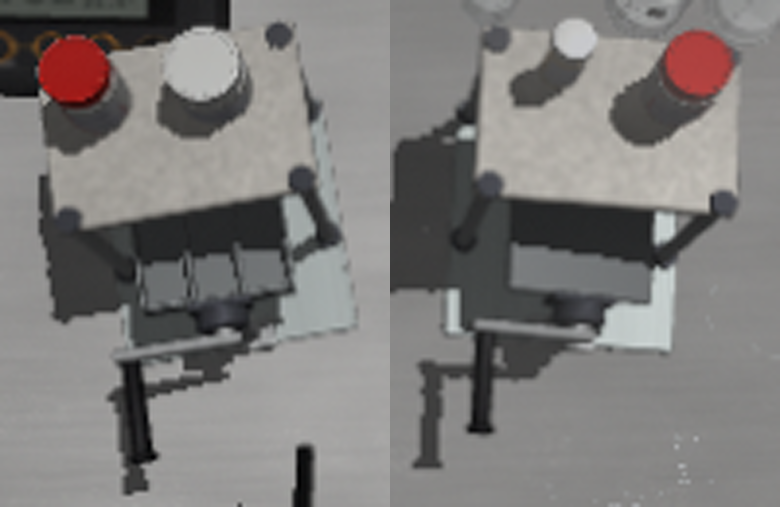

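The left crop shows three troughs, so that is the tray to turn. The right one is flat. Next I'll get the yaw, the axle and the arc waypoints.

Run:
```python
from h import *
t=dict(np.load("top.npz"));s=dict(np.load("scene.npz"))
yaws=[]
for nm,d,(x0,y0,x1,y1) in(("top",t,(155,205,180,245)),("scene",s,(178,138,216,165))):
    m=d["image"][y0:y1,x0:x1].max(2)<45
    v,u=np.nonzero(m);W=world(d,np.c_[u+x0,v+y0]);W=W[(W[:,2]>80)&(W[:,2]<105)]
    p=np.polyfit(W[:,0],W[:,1],1);e=[np.median(W[W[:,0]<405],0),np.median(W[W[:,0]>440],0)]
    print(nm,"rod yaw",np.arctan(p[0]),"y at 425",np.polyval(p,425),np.array(e).round())
# shelf top: z ~162
v,u=np.mgrid[110:215,130:225];P=np.c_[u.ravel(),v.ravel()];W=world(t,P)
k=(abs(W[:,2]-162)<6);Q=W[k];r=cv2.minAreaRect(Q[:,:2].astype('float32'));print("shelf",len(Q),r,cv2.boxPoints(r).round().tolist(),np.median(Q[:,2]))
# axle boss / base plate
k=(W[:,2]>2)&(W[:,2]<25);Q=W[k];print("base z",np.histogram(Q[:,2],8));r=cv2.minAreaRect(Q[Q[:,2]>6][:,:2].astype('float32')) if (Q[:,2]>6).sum()>20 else None;print(r)
# trough tops
k=(abs(W[:,2]-85)<25)&(W[:,0]>480)&(W[:,0]<540);Q=W[k];print("tray",len(Q),Q.min(0),Q.max(0),np.median(Q,0))
m=(t["image"][...].max(2)<60)
```

```text
top rod yaw 0.13063050741527882 y at 425 230.6844036830579 [[399. 228.  94.]
 [450. 233.  93.]]
scene rod yaw 0.0398845133218768 y at 425 227.3999050113987 [[399. 224.  93.]
 [454. 230.  92.]]
shelf 2219 ((604.44091796875, 193.373291015625), (116.66215515136719, 170.5619659423828), 9.39871597290039) [[533.0, 268.0], [561.0, 100.0], [676.0, 119.0], [648.0, 287.0]] 161.37195581507842
base z (array([600, 432, 156,  54,  20,   9,  11,  12]), array([ 2.00096776,  4.83390875,  7.66684974, 10.49979073, 13.33273172,
       16.16567271, 18.9986137 , 21.83155469, 24.66449568]))
((607.4735107421875, 203.98377990722656), (295.58966064453125, 205.68222045898438), 27.382591247558594)
tray 653 [480.15141489 126.54916285  62.15459295] [539.98078963 262.78686001 103.71339289] [518.77127405 183.08400533  77.25099656]
```

Shelf centre and yaw (0.16), projected to the grip point, give (428, 230). The rod measured directly gives (427, 229) at z ≈ 87, so they agree and the turn is about 0.1. I'll move above the grip now.

Emit:
servo_tool --pt "0.03 -0.06 0 0 0 0.064 1" --pt "0.069 -0.118 0 0 0 0.064 1" --pt "0.069 -0.118 0 0 0 0.064 1" --pt "0.069 -0.118 0 0 0 0.064 1" --pt "0.069 -0.118 0 0 0 0 1" --pt "0.069 -0.118 0 0 0 0 1" --pt "0.069 -0.118 0 0 0 0 1" --pt "0.069 -0.118 0 0 0 0 1" --pt "0.069 -0.118 0 0 0 0 1" --pt "0.069 -0.118 0 0 0 0 1" --pt "0.069 -0.118 0 0 0 0 1" --pt "0.035 -0.06 -0.1 0 0 0 1" --pt "0 0 -0.1 0 0 0 1" --pt "0 0 0 0 0 0 1" --pt "0 0 0 0 0 0 1"

```text
clock: 1.98
position: [448.9, 194.8, 172.3]
ee_rot: [0.997, 0.075, 0.001, -0.0]
contact_force: [0.5, -0.3, 1.0]
gripper_width: 85.4
grasp_force: 0.0
```

Emit:
servo_tool --pt "-0.035 0.058 0 0 0 0 1" --pt "-0.035 0.058 0 0 0 0 1" --pt "0 0 0 0 0 0 1" --pt "0 0 0 0 0 0 1"

```text
clock: 2.48
position: [427.6, 229.5, 172.2]
ee_rot: [0.997, 0.075, 0.001, -0.001]
contact_force: [-1.0, -1.0, 0.1]
gripper_width: 84.8
grasp_force: 0.0
```

Run:
```python
from bench import arm, vision
import cv2,numpy as np
print(arm.read_state()['position'])
im=[]
d=vision.get_image("top");e=vision.get_image("scene")
a=d["image"][150:270,110:230,::-1];b=e["image"][80:200,140:260,::-1]
cv2.imwrite("pics/above.png",np.hstack([cv2.resize(x,(400,400),interpolation=cv2.INTER_CUBIC) for x in(a,b)]))
```

```text
[427.58622854 229.46461466 172.20857185]
```

View pics/above.png

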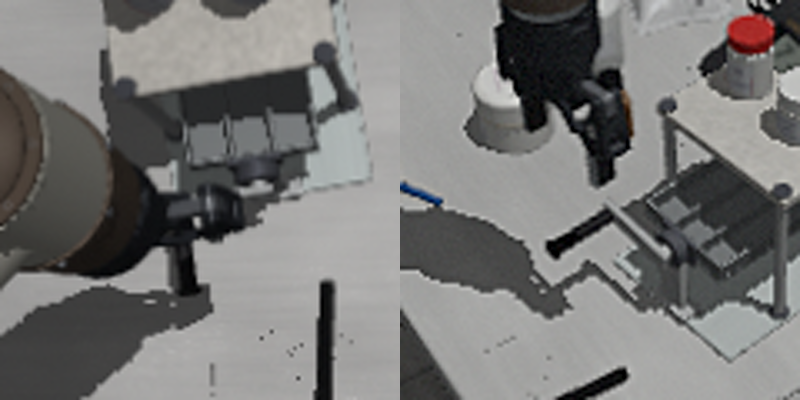

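The picture shows the fingers above the rod, one on each side of it: the finger is at about (205,205) in the left panel, with the rod end and cap at (187,280). I'll descend and grip.

Emit:
servo_tool --pt "0 0 -0.05 0 0 0 1" --pt "0 0 -0.05 0 0 0 1" --pt "0 0 -0.05 0 0 0 1" --pt "0 0 -0.05 0 0 0 1" --pt "0 0 -0.05 0 0 0 1" --pt "0 0 -0.05 0 0 0 1" --pt "0 0 -0.047 0 0 0 1" --pt "0 0 0 0 0 0 1" --pt "0 0 0 0 0 0 0" --pt "0 0 0 0 0 0 0" --pt "0 0 0 0 0 0 0" --pt "0 0 0 0 0 0 0" --pt "0 0 0 0 0 0 0" --pt "0 0 0 0 0 0 0" --pt "0 0 0 0 0 0 0"

```text
clock: 4.45
position: [427.3, 230.8, 67.6]
ee_rot: [0.997, 0.075, 0.001, -0.001]
contact_force: [-4.0, 5.4, 1.0]
gripper_width: 12.1
grasp_force: 58.4
```

Run:
```python
import numpy as np
th=np.r_[np.linspace(.1,np.pi,33)];n=np.array([-.155,.988])
P=np.c_[65*np.cos(th)[:,None]*n,65*np.sin(th)]/300
R=np.round(P,4);D=np.diff(R,axis=0).round(4)
for i in(0,16):print([list(map(float,d)) for d in D[i:i+16]])
```

```text
[[0.0005, -0.003, 0.0204], [0.0007, -0.0049, 0.02], [0.0011, -0.0067, 0.0194], [0.0013, -0.0085, 0.0187], [0.0016, -0.0103, 0.0178], [0.0019, -0.0118, 0.0167], [0.0021, -0.0134, 0.0155], [0.0023, -0.0148, 0.0142], [0.0025, -0.016, 0.0126], [0.0027, -0.0172, 0.0111], [0.0028, -0.0181, 0.0094], [0.003, -0.0189, 0.0076], [0.0031, -0.0195, 0.0057], [0.0031, -0.02, 0.0038], [0.0032, -0.0203, 0.0019], [0.0032, -0.0203, 0.0]]
[[0.0032, -0.0202, -0.002], [0.0031, -0.02, -0.0039], [0.003, -0.0195, -0.0059], [0.003, -0.0189, -0.0077], [0.0028, -0.018, -0.0094], [0.0027, -0.0171, -0.0112], [0.0025, -0.016, -0.0127], [0.0023, -0.0147, -0.0143], [0.0021, -0.0133, -0.0155], [0.0019, -0.0118, -0.0168], [0.0016, -0.0101, -0.0179], [0.0013, -0.0085, -0.0187], [0.001, -0.0066, -0.0195], [0.0008, -0.0048, -0.02], [0.0004, -0.0029, -0.0203], [0.0002, -0.001, -0.0206]]
```

First part of the arc, to check the force.

Emit:
servo_tool --pt "0.0005 -0.003 0.02 0 0 0 0" --pt "0.0007 -0.005 0.02 0 0 0 0" --pt "0.001 -0.007 0.0195 0 0 0 0" --pt "0.0013 -0.0085 0.019 0 0 0 0" --pt "0.0016 -0.01 0.018 0 0 0 0" --pt "0.002 -0.012 0.0165 0 0 0 0" --pt "0.002 -0.0135 0.0155 0 0 0 0" --pt "0.0023 -0.015 0.014 0 0 0 0"

```text
clock: 5.45
position: [430.3, 211.9, 111.4]
ee_rot: [0.997, 0.075, 0.001, -0.005]
contact_force: [-15.2, 16.9, 8.2]
gripper_width: 11.8
grasp_force: 58.4
```

The tool is being held about 3 mm to +y of the commanded position, so the true centre lies slightly further left. I'll correct for that along the way.

Emit:
servo_tool --pt "-0.003 0.005 0.002 0 0 0 0" --pt "-0.003 0.004 0.001 0 0 0 0" --pt "0.0025 -0.016 0.0126 0 0 0 0" --pt "0.0027 -0.017 0.011 0 0 0 0" --pt "0.0028 -0.018 0.0094 0 0 0 0" --pt "0.003 -0.019 0.0076 0 0 0 0" --pt "0.003 -0.0195 0.0057 0 0 0 0" --pt "0.003 -0.02 0.0038 0 0 0 0"

```text
clock: 6.45
position: [435.8, 181.5, 130.2]
ee_rot: [0.997, 0.075, 0.004, -0.005]
contact_force: [-14.2, 12.8, 26.1]
gripper_width: 12.1
grasp_force: 60.6
```

Emit:
servo_tool --pt "-0.004 0.003 0.011 0 0 0 0" --pt "0 0 0 0 0 0 0" --pt "0.003 -0.02 0.002 0 0 0 0" --pt "0.003 -0.02 0 0 0 0 0" --pt "0.003 -0.02 -0.002 0 0 0 0" --pt "0.003 -0.02 -0.004 0 0 0 0" --pt "0 0 0 0 0 0 0"

```text
clock: 7.32
position: [439.6, 155.8, 131.1]
ee_rot: [0.997, 0.075, 0.004, -0.002]
contact_force: [-0.1, 3.0, 10.8]
gripper_width: 11.6
grasp_force: 61.5
```

Emit:
servo_tool --pt "0.003 -0.0195 -0.003 0 0 0 0" --pt "0.003 -0.019 -0.006 0 0 0 0" --pt "0.003 -0.018 -0.009 0 0 0 0" --pt "0.0027 -0.017 -0.011 0 0 0 0" --pt "0.0025 -0.016 -0.0127 0 0 0 0" --pt "0.0023 -0.0147 -0.0143 0 0 0 0" --pt "0 0 0 0 0 0 0"

```text
clock: 8.2
position: [444.5, 124.4, 113.3]
ee_rot: [0.997, 0.075, 0.004, -0.002]
contact_force: [1.3, 4.9, 6.6]
gripper_width: 11.7
grasp_force: 64.6
```

Emit:
servo_tool --pt "0.002 -0.0133 -0.0155 0 0 0 0" --pt "0.002 -0.0118 -0.0168 0 0 0 0" --pt "0.0016 -0.01 -0.018 0 0 0 0" --pt "0.0013 -0.0085 -0.0187 0 0 0 0" --pt "0.001 -0.0066 -0.0195 0 0 0 0" --pt "0 0 0 0 0 0 0"

```text
clock: 8.95
position: [447.0, 107.9, 86.3]
ee_rot: [0.997, 0.075, 0.003, -0.001]
contact_force: [5.8, -1.9, 5.9]
gripper_width: 11.4
grasp_force: 69.8
```

Emit:
servo_tool --pt "0.0005 -0.005 -0.02 0 0 0 0" --pt "0.0003 -0.003 -0.02 0 0 0 0" --pt "0 -0.001 -0.02 0 0 0 0" --pt "0 0 -0.01 0 0 0 0" --pt "0 0 0 0 0 0 0" --pt "0 0 0 0 0 0 0"

```text
clock: 9.7
position: [447.6, 103.5, 64.8]
ee_rot: [0.997, 0.076, 0.003, 0.001]
contact_force: [13.7, -10.6, 1.9]
gripper_width: 11.6
grasp_force: 73.6
```

Emit:
servo_tool --pt "0.004 -0.004 -0.006 0 0 0 0" --pt "0 0 -0.006 0 0 0 0" --pt "0 0 0 0 0 0 0" --pt "0 0 0 0 0 0 0"

```text
clock: 10.2
position: [447.7, 103.2, 61.5]
ee_rot: [0.997, 0.075, 0.002, -0.0]
contact_force: [5.1, -4.9, 6.7]
gripper_width: 12.0
grasp_force: 74.2
```

Emit:
servo_tool --pt "0.002 -0.002 -0.008 0 0 0 0" --pt "0 0 -0.006 0 0 0 0" --pt "0 0 0 0 0 0 0" --pt "0 0 0 0 0 0 0"

```text
clock: 10.7
position: [447.9, 102.9, 58.2]
ee_rot: [0.997, 0.075, 0.002, 0.0]
contact_force: [0.5, -0.2, 16.3]
gripper_width: 11.6
grasp_force: 76.7
```

Vertical force is building, so it is close to the stop. I'll release, retreat upward and check.

Emit:
servo_tool --pt "0 0 -0.008 0 0 0 0" --pt "0 0 0 0 0 0 0" --pt "0 0 0 0 0 0 1" --pt "0 0 0 0 0 0 1" --pt "0 0 0 0 0 0 1" --pt "0 0 0 0 0 0 1" --pt "0 0 0 0 0 0 1" --pt "0 0 0 0 0 0 1" --pt "0 0 0.06 0 0 0 1" --pt "0 0 0.1 0 0 0 1" --pt "0 0 0.1 0 0 0 1" --pt "0 0 0.1 0 0 0 1" --pt "-0.1 0.1 0.1 0 0 0 1" --pt "-0.1 0.15 0 0 0 0 1" --pt "-0.1 0.15 0 0 0 0 1" --pt "-0.05 0.15 0 0 0 0 1" --pt "0 0.15 0 0 0 0 1" --pt "0 0.15 0 0 0 0 1" --pt "0 0 0 0 0 0 1"

```text
clock: 13.08
position: [340.6, 360.4, 191.0]
ee_rot: [0.997, 0.076, 0.0, 0.0]
contact_force: [-0.3, -0.1, 0.1]
gripper_width: 85.2
grasp_force: 0.0
```

Run:
```python
from bench import arm, vision
from h import *
s=arm.read_state();print(s['clock'],s['position'],s['contact_force'])
d=vision.get_image("top");e=vision.get_image("scene")
a=d["image"][130:250,130:250,::-1];b=e["image"][90:210,170:290,::-1]
cv2.imwrite("pics/after.png",np.hstack([cv2.resize(x,(400,400),interpolation=cv2.INTER_CUBIC) for x in(a,b)]))
for nm,d,(x0,y0,x1,y1) in(("top",d,(185,200,230,240)),("scene",e,(195,140,260,190)),("topplate",d,(285,200,312,240))):
    v,u=np.nonzero(d["image"][y0:y1,x0:x1].max(2)<45);W=world(d,np.c_[u+x0,v+y0])
    W=W[(W[:,2]>60)&(W[:,2]<125)&(W[:,0]>390)&(W[:,0]<475)]
    if len(W):print(nm,len(W),np.median(W,0).round(1),np.percentile(W[:,2],[10,90]))
```

```text
13.075 [340.61486305 360.37431867 191.0174906 ] [-0.31310719 -0.06430245  0.08039189]
top 96 [445.3 103.1  86.9] [84.57300529 88.85256603]
scene 82 [443.3  99.9  85.7] [81.80622758 88.65357423]
topplate 89 [ 432.9 -114.7   95.4] [93.04874363 97.74497976]
```

View pics/after.png

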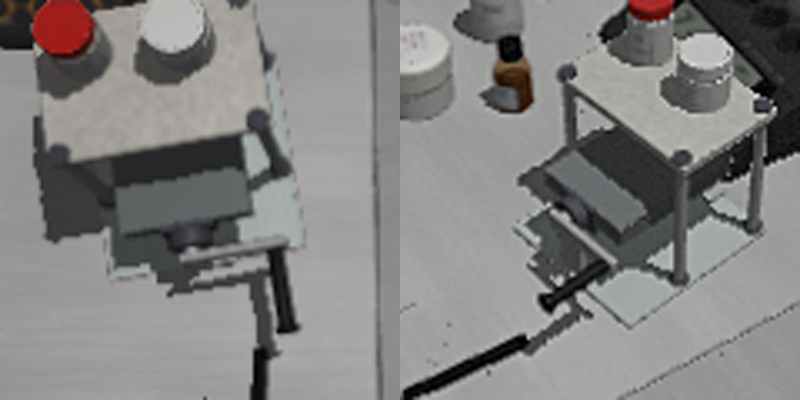

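The tray lies with its flat underside up and the handle on the right. The rod's top is at z ≈ 87, which fits the stop (81 + 7); the limit of 2.95 rad would put it near 100. The plate's handle hasn't moved, and the arm is clear.

```bash
python3 -c "
from bench import arm
print(arm.job_done())"
```

```text
the job is handed in; nothing more can be done
None
```

The troughed tray is turned over to its stop, open side down, and the handle released; the plate's stand was not moved, and the job was handed in at about 13 s (no verdict was returned).

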